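# Rack the stain samples, then hold the finishing box's sprung lid at balance

## Task

Get the two stain samples ready for the finishing box: stand the taller jar in the rack's first pocket (the end pocket beside the small brass stud), then the shorter jar in the middle pocket, both fully down and let go. Then take the box's sprung lid by its bar handle, raise it a few degrees past its balance point (about 54 degrees open) without letting it fly up, ease it back and finish while still holding it by the bar, steady and five to ten degrees below balance, so I can slide the rack in. Leave everything else on the bench where it lies.

Things in the scene. Friction and masses are not known exactly. Their poses are not given: they have to be found in the camera images.
- jar_tall: taller stain sample jar standing upright on the bench: amber glass, round, 32 mm across, 90 mm tall with a black cap (31 mm across, the top 16 mm); under 0.12 kg. Origin: centre of its underside. z along its axis.
- jar_short: shorter stain sample jar, same glass, cap and diameter, 66 mm tall; under 0.1 kg. Origin: centre of its underside. z along its axis.
- rack: pale wooden rack fixed to the bench, 60 mm (its x) by 190 mm (its y), 38 mm high, with three round pockets 36 mm across and 30 mm deep in a row along its y, 55 mm apart; a brass stud (14 mm across, 14 mm high) stands on top at its -y end, beside the first pocket. The third pocket (+y end) stays empty. Origin: centre of its underside.
- rack_hole0 (a point): centre of the mouth of the first pocket, beside the stud, on the rack's top face (38 mm above the bench). A seated jar's underside is 30 mm below it.
- rack_hole1 (a point): centre of the mouth of the second, middle pocket, on the rack's top face.
- box: plywood finishing box fixed to the bench, 200 mm (its x) by 260 mm (its y), 110 mm high, with a plywood lid hinged along its far (+x) rim; its front faces its own -x. Origin: centre of its underside.
- lid_angle (a joint): lid's opening angle, rad: 0 shut (level), grows as the front edge rises and swings back over the hinge; stop at 1.45. A spring carries part of its 0.75 kg: below the balance point, 0.95 rad (54 degrees), the lid sinks shut by itself; above it, it swings open by itself. Lifting the bar takes under 2 N when shut, almost nothing at balance. It does not stay where it is left.
- lid_hinge (a point): midpoint of the lid's hinge axis, 112 mm above the bench, on the box's far rim, 100 mm along the box's +x from the box's centre; the axis runs along the box's y. Its axes turn with the lid.
- bar (a point): centre of the lid's round steel bar handle (lid_bar), 14 mm thick, 140 mm long, parallel to the hinge, on two end arms, 45 mm in front of the lid's edge and box front. 245 mm from the hinge axis, 112 mm above the bench shut, 311 mm at balance; x points to the hinge, y along the bar. Free space all round it (128 mm between arms): pinch from above, one finger before, one behind; it may turn in them.
- tape: roll of masking tape lying flat, 96 mm across, 25 mm high; bystander. Origin: centre of its underside.
- putty_knife: putty knife lying flat, 200 mm long; bystander. Origin: centre of its underside.
- tape_measure: round black tape measure, 64 mm across, 26 mm high; bystander. Origin: centre of its underside.
- tin: flat metal tin, 75 x 110 x 22 mm; bystander. Origin: centre of its underside.
- sanding_block: cork sanding block, 100 x 60 x 35 mm; bystander. Origin: centre of its underside.
- leg_offcut: offcut of a chair leg lying flat, 160 x 34 x 28 mm; bystander. Origin: centre of its underside.
- glue: white capped glue bottle standing upright, 56 mm across, 130 mm tall; bystander. Origin: centre of its underside.

How it is judged:
By the outcome, as a careful person would: the job done as asked, in the order asked, and still so for the second after the job is handed in, while the arm keeps its last pose, push and grip.
It also fails if it takes over 58 s, if anything falls off the work surface, if the arm or the gripper's body presses on something with over 40 N, if the wrist force passes 120 N, or if a joint passes its speed limit or range.

## Robot

A 6-joint arm with a two-finger parallel gripper is mounted at the origin on the work surface. World frame = base frame: x ahead of the robot, y to its left, z up, the work surface at z = 0. Lengths are in mm, angles in rad, forces in N, time in s.
With the tool pointing down it reaches from about 375 to 900 mm from the base axis. Payload 3.1 kg.
Tool frame: the origin (TCP) lies between the finger pads; the fingertips stand r.nose_length ahead of it and the grasp point (between the pads) is the TCP (r.nose_length is the distance from the TCP to the fingertips, in mm); z points along the fingers, y is the direction in which the jaws open and shut (so a half turn about z gives the same grasp; the last joint's range is limited). The gripper opens to 87 mm and grips with 3 to 60 N. Pads are 19 mm wide; open, the fingers measure 117 mm over their backs; the gripper's body (75 mm by 190 mm) begins 51 mm behind the grasp point.
Start: joints at [-0.178, 0.527, 1.433, -0, 1.181, -0.178], TCP at [624.977, 0.034, 241.548] pointing down, gripper open.
Joint ranges: [-3.08, 3.08], [-0.75, 2.2], [0.22, 2.44], [-1.43, 4.57], [0, 2.65], [-2.85, 2.85]. Speed limits (rad/s): [2.79, 2.79, 3.14, 3.14, 3.14, 3.14].

## Interface

Orientations are given as a unit quaternion [w, x, y, z].
In Python, from station import r gives the robot as it stands.
- The arm moves only by the tool move_arm, never from a script. Its argument "deltas" is a list of rows, each an object with "fingers": the closure in counts, from 0 (fully open) to 255 (shut); "translation": the shift along the world's x, y, z in mm, a list of three; "roll": the turn about the world's z in units of 8 degrees (1.0 is 8 degrees). A call has 1 to 5 rows; each row is the pose to reach, as a shift and turn from the pose measured when the call began; what a row does not reach only later rows make up. A row lasts 1/8 s, in which the tool goes at most 62.5 mm and 10.7 degrees, less where a joint would pass 70% of its speed; a pose out of reach is approached as far as the arm can. A call with a gripper value outside its range is refused whole. The fingers move at their own pace and stop on an object; the grip force is fixed at half the most. Time passes only in rows, so rows that repeat a pose let the fingers close. It gives the time, the measured TCP pose, the force and the opening at its end, in the units of the state.
- r.observe(): the state, without advancing time (a new reading comes with each control period).
- r.snapshot(name): name is "scene" or "side" or "wrist"; returns a dict with "frame" (420x560x3 uint8, red, green, blue), "fx", "fy", "cx", "cy" (pixels), "pose" (4x4, takes a point from camera to world coordinates). Camera axes: x right, y down, z forward; pixel columns grow to the right and rows downward; lengths in mm; the calibration is good to about 2 mm. The wrist camera is an equidistant fisheye: a pixel r from the principal point sees the ray r / f radians off the axis. A picture is of the moment at which its call begins. There is no depth.
- r.sign_off(): hands the job in, once; it reports no verdict.
The state is a dict: "time": time; "q": joint angles; "dq": joint speeds; "joint_torque": joint torques, N m; "ee_pos": TCP position; "tcp_rot": TCP orientation; "wrist_force": force on the tool from outside, world axes, zero at the start; "torque": the same for the moment, N m; "width": finger opening in mm.
Only numpy, scipy, OpenCV 4.12 (cv2) and the standard library are available. Lean on these libraries where they do the work, as an engineer would, in place of code of your own. Each camera call takes 0.05 s, during which the arm holds its last target.

## Working session

There is one attempt and no reset: what is moved stays moved. The work goes in short steps, Python scripts to look and compute and a tool call to move; the robot and the scene stay as the last step left them, time stands still between calls to the robot, and variables do not carry over. Pictures are saved under pics/ and viewed, and the job is handed in when it is done.

Besides the shell and the picture viewer there is one more tool, called after "Request:" by a JSON object that holds its "op" and its "data", one argument or row to a line. move_arm: Moves the arm, as the interface text tells. Its arguments: {"type":"object","properties":{"deltas":{"type":"array"}},"required":["deltas"]}

```bash
ls; mkdir -p pics; cat > h.py <<'E'
import numpy as np, cv2
from station import r
def snap(n,name):
    s=r.snapshot(n); cv2.imwrite(f'pics/{name}.png',s['frame'][:,:,::-1]); np.savez(f'pics/{name}.npz',**{k:np.array(v) for k,v in s.items()}); return s
def load(name): return np.load(f'pics/{name}.npz')
def ray(s,u,v,fish=False):
    x=(u-s['cx'])/s['fx'];y=(v-s['cy'])/s['fy']
    if fish:
        t=np.hypot(x,y); d=np.array([x/t*np.sin(t),y/t*np.sin(t),np.cos(t)]) if t>1e-9 else np.array([0,0,1.])
    else: d=np.array([x,y,1.])
    P=s['pose']; d=P[:3,:3]@d; return P[:3,3],d/np.linalg.norm(d)
def plane(s,u,v,z,fish=False):
    o,d=ray(s,u,v,fish); return o+d*(z-o[2])/d[2]
def proj(s,p,fish=False):
    P=s['pose']; c=P[:3,:3].T@(np.array(p)-P[:3,3])
    if fish:
        n=np.hypot(c[0],c[1]);t=np.arctan2(n,c[2]);return s['cx']+s['fx']*t*c[0]/n,s['cy']+s['fy']*t*c[1]/n
    return s['cx']+s['fx']*c[0]/c[2],s['cy']+s['fy']*c[1]/c[2]
E
python3 - <<'E'
from h import *
for n in ['scene','side','wrist']:
    s=snap(n,n+'0'); print(n,s['fx'],s['cx'],s['cy']);print(np.round(s['pose'],3))
print(r.observe(), r.nose_length)
E
```

```text
pics
scene 401.94768175914766 274.61748605910805 211.69133469951697
[[-1.130000e-01  7.760000e-01 -6.200000e-01  1.227713e+03]
 [ 9.930000e-01  7.700000e-02 -8.600000e-02  5.286200e+01]
 [-1.900000e-02 -6.260000e-01 -7.800000e-01  9.755480e+02]
 [ 0.000000e+00  0.000000e+00  0.000000e+00  1.000000e+00]]
side 492.18090244984523 273.829422603761 212.87619242742514
[[ 7.860000e-01 -4.650000e-01  4.070000e-01  5.093100e+01]
 [-6.180000e-01 -5.990000e-01  5.090000e-01 -6.461980e+02]
 [ 7.000000e-03 -6.520000e-01 -7.580000e-01  1.008978e+03]
 [ 0.000000e+00  0.000000e+00  0.000000e+00  1.000000e+00]]
wrist 325.19226210127806 279.27968509291173 213.1205118197968
[[ 1.00000e+00 -0.00000e+00 -2.00000e-03  6.25294e+02]
 [-1.00000e-03 -9.63000e-01 -2.68000e-01  7.32190e+01]
 [-2.00000e-03  2.68000e-01 -9.63000e-01  3.84515e+02]
 [ 0.00000e+00  0.00000e+00  0.00000e+00  1.00000e+00]]
{'time': 0.15, 'q': array([-1.78544144e-01,  5.28271392e-01,  1.43363455e+00, -2.87910290e-06,
        1.18140137e+00, -1.78455697e-01]), 'dq': array([ 8.46870546e-04, -2.20133814e-03, -3.78103114e-03, -4.16461267e-05,
       -5.89386739e-04,  8.81062066e-04]), 'joint_torque': array([ 9.14956272e-04, -4.40429199e+01, -1.76841742e+01,  6.33679633e-02,
        5.52540855e-02, -1.06930895e-04]), 'ee_pos': array([6.24454294e+02, 9.95795710e-02, 2.40776421e+02]), 'tcp_rot': array([-7.03468483e-04,  7.07137404e-01,  7.07075637e-01, -4.90047292e-04]), 'wrist_force': array([-0.14364194,  0.42093741,  0.06818203]), 'torque': array([-0.02578991, -0.00404304,  0.00012025]), 'width': 87.2044761579987} 19.0
```

View pics/scene0.png

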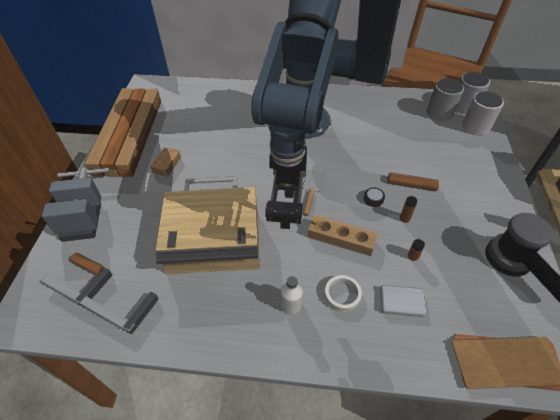

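View pics/side0.png

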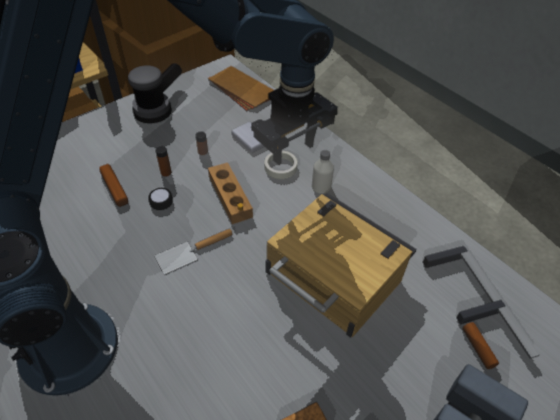

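View pics/wrist0.png

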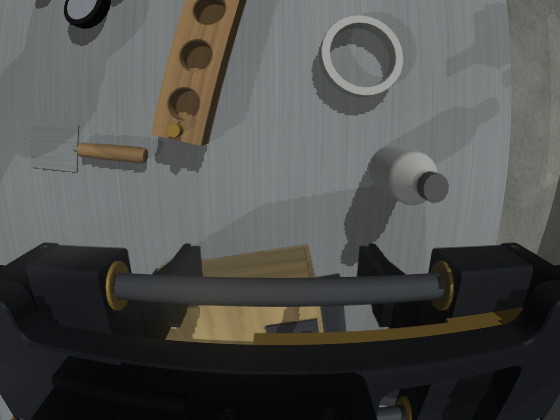

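The views show the following:
- **Scene:** tall jar near (408,208), short jar near (416,250), rack near (342,234) with its stud at the left end, box near (210,228), and the bar in front of the box near (213,180).
- **Wrist:** pockets at (210,10), (196,54) and (184,102), with the stud at (174,130).

Next I'll zoom in for exact pixels.

```bash
python3 - <<'E'
import cv2,numpy as np
a=cv2.imread('pics/scene0.png');b=cv2.imread('pics/side0.png');w=cv2.imread('pics/wrist0.png')
c=lambda i,x0,y0,x1,y1,k:cv2.resize(i[y0:y1,x0:x1],None,fx=k,fy=k,interpolation=cv2.INTER_CUBIC)
cv2.imwrite('pics/c1.png',c(a,300,160,440,270,5))
cv2.imwrite('pics/c2.png',c(b,140,120,270,230,5))
cv2.imwrite('pics/c3.png',c(a,150,165,270,275,5))
cv2.imwrite('pics/c4.png',c(b,255,190,415,340,4))
E
```

```text
(no output)
```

View pics/c1.png

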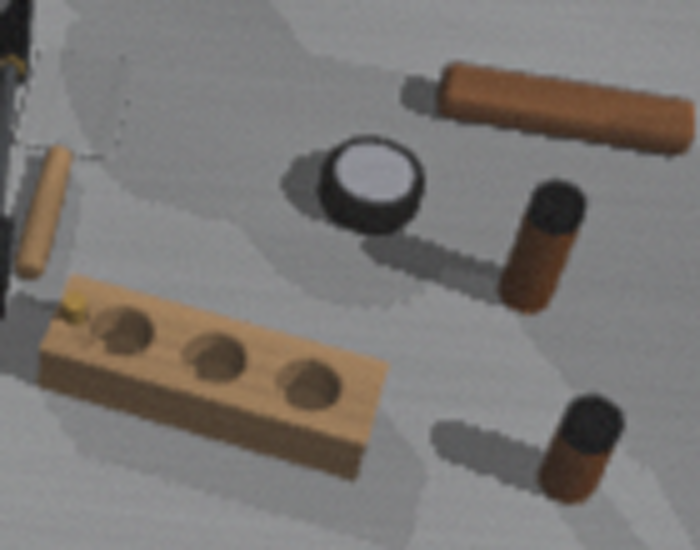

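View pics/c2.png

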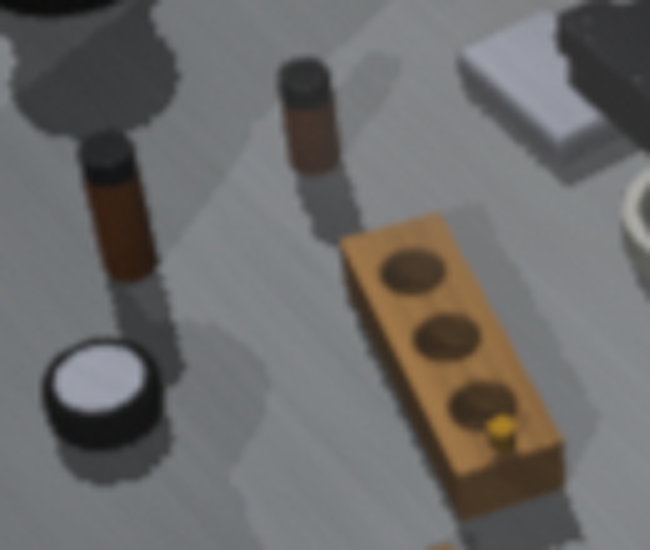

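View pics/c3.png

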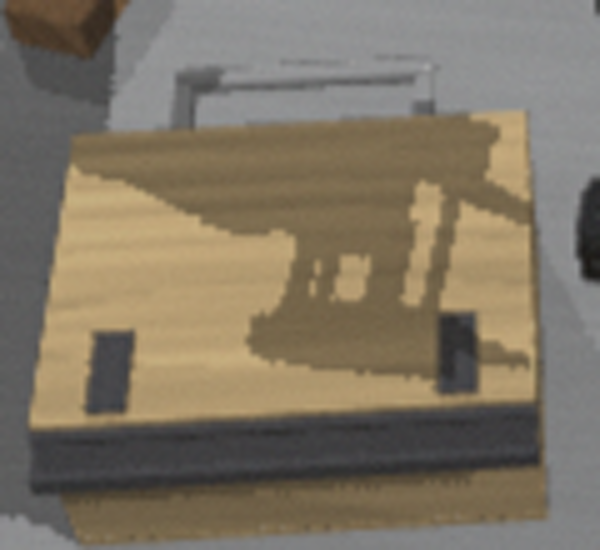

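View pics/c4.png

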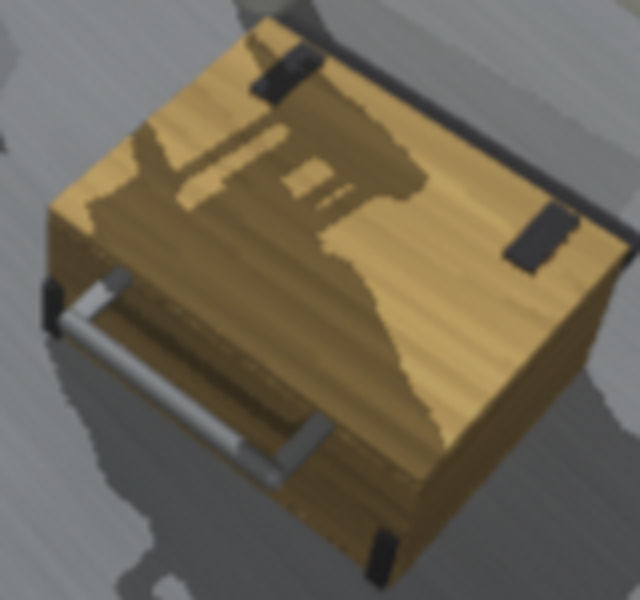

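```bash
python3 - <<'E'
from h import *
S=load('scene0');D=load('side0');W=load('wrist0')
c1=lambda x,y:((x+.5)/5-.5+300,(y+.5)/5-.5+160)
c2=lambda x,y:((x+.5)/5-.5+140,(y+.5)/5-.5+120)
c3=lambda x,y:((x+.5)/5-.5+150,(y+.5)/5-.5+165)
c4=lambda x,y:((x+.5)/4-.5+255,(y+.5)/4-.5+190)
def p(n,a,b,z): print(n,np.round(plane(S,*a,z),1),np.round(plane(D,*b,z),1))
p('talltop',c1(559,202),c2(106,149),90)
p('shorttop',c1(594,418),c2(304,77),66)
p('h0',c1(122,331),c2(484,405),38)
p('h1',c1(213,357),c2(447,337),38)
p('h2',c1(308,384),c2(413,271),38)
p('stud',c1(75,296),c2(503,424),52)
p('barL(+y)',c3(432,70),c4(72,318),112)
p('barR(-y)',c3(183,80),c4(278,474),112)
p('lid front +y',c3(526,112),c4(50,207),124)
p('lid front -y',c3(72,136),c4(430,480),124)
for n,q,z in [('h0',(184,102),38),('h1',(196,54),38),('h2',(210,10),38),('stud',(174,129),52)]: print(n,np.round(plane(W,*q,z,True),1))
print('tape,glue,tapemeas', plane(S,343,292,12).round(), plane(S,291,310,10).round(), plane(S,374,195,26).round(),plane(S,403,300,20).round())
E
```

```text
talltop [442.1 341.3  90. ] [440.3 344.7  90. ]
shorttop [574.7 352.9  66. ] [573.  354.7  66. ]
h0 [520.1  98.4  38. ] [520.1 101.   38. ]
h1 [533.6 150.9  38. ] [533.1 154.1  38. ]
h2 [547.2 204.5  38. ] [547.1 207.6  38. ]
stud [508.1  69.7  52. ] [513.5  73.3  52. ]
barL(+y) [ 427.5 -169.9  112. ] [ 430.  -169.6  112. ]
barR(-y) [ 449.6 -315.4  112. ] [ 454.3 -310.8  112. ]
lid front +y [ 466.  -107.4  124. ] [ 461.6 -109.   124. ]
lid front -y [ 509.3 -362.7  124. ] [ 507.6 -365.4  124. ]
h0 [522.1 101.3  38. ]
h1 [535.6 154.   38. ]
h2 [550.  204.7  38. ]
stud [514.5  72.3  52. ]
tape,glue,tapemeas [714. 158.  12.] [778.  26.  10.] [376. 249.  26.] [725. 310.  20.]
```

Request:
{"op": "move_arm", "data": {
  "deltas": [
    {"fingers": 0,"translation": [-26,49,0],"roll": -0.4},
    {"fingers": 0,"translation": [-52,98,0],"roll": -0.8},
    {"fingers": 0,"translation": [-78,147,0],"roll": -1.2},
    {"fingers": 0,"translation": [-104,196,0],"roll": -1.5},
    {"fingers": 0,"translation": [-130,245,0],"roll": -1.8}
  ]
}}

```text
time: 0.78
ee_pos: [493.4, 246.5, 240.6]
tcp_rot: [-0.001, 0.791, 0.612, -0.0]
wrist_force: [1.3, -0.5, 0.7]
width: 87.0
```

Request:
{"op": "move_arm", "data": {
  "deltas": [
    {"fingers": 0,"translation": [-29,53,0],"roll": 0},
    {"fingers": 0,"translation": [-56,101,0],"roll": 0},
    {"fingers": 0,"translation": [-56,101,0],"roll": 0},
    {"fingers": 0,"translation": [-56,101,0],"roll": 0}
  ]
}}

```text
time: 1.27
ee_pos: [437.3, 347.4, 240.4]
tcp_rot: [-0.001, 0.79, 0.613, -0.001]
wrist_force: [-0.8, 0.2, 0.2]
width: 86.8
```

```bash
python3 - <<'E'
from h import *
s=snap('wrist','w1'); print(r.observe()['ee_pos'],r.observe()['tcp_rot'],s['pose'].round(3))
E
```

```text
[437.81562063 346.82197705 240.4439041 ] [-5.98579721e-04  7.90846263e-01  6.12014216e-01 -6.54661537e-04] [[ 9.68000e-01 -2.41000e-01 -6.80000e-02  4.56478e+02]
 [-2.50000e-01 -9.33000e-01 -2.60000e-01  4.18171e+02]
 [-1.00000e-03  2.68000e-01 -9.63000e-01  3.84217e+02]
 [ 0.00000e+00  0.00000e+00  0.00000e+00  1.00000e+00]]
```

View pics/w1.png

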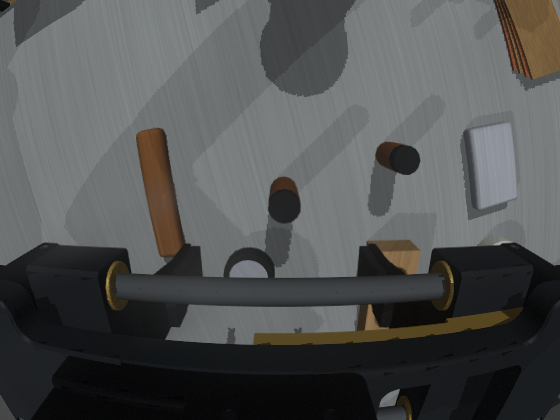

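The tall jar's cap is at about (284,207) and the short jar's at about (405,159). I'll fit the dark blobs for accurate centres.

```bash
cat >> h.py <<'E'
def blob(img,u,v,R,thr=55):
    g=img.max(axis=2); m=np.zeros(g.shape,np.uint8); m[(g<thr)]=255
    k=np.zeros_like(m); cv2.circle(k,(int(u),int(v)),R,255,-1); m&=k
    cs,_=cv2.findContours(m,cv2.RETR_EXTERNAL,cv2.CHAIN_APPROX_NONE)
    c=max(cs,key=cv2.contourArea); return cv2.fitEllipse(c),cv2.boundingRect(c),cv2.minEnclosingCircle(c)
E
python3 - <<'E'
from h import *
s=load('w1'); im=s['frame']
for (u,v,z) in [(284,207,90),(405,159,66)]:
    e,b,mc=blob(im,u,v,26); print(e,b)
    for w in (e[0],mc[0]): print(plane(s,*w,z,True).round(1))
print(im[200:214:4,284], im[180:190:3,284])
cv2.imwrite('pics/w1c.png',cv2.resize(im[140:240,240:440,::-1],None,fx=4,fy=4,interpolation=cv2.INTER_NEAREST))
E
```

```text
((283.76593017578125, 205.4834747314453), (31.48520278930664, 33.5002326965332), 177.9833221435547) (268, 189, 32, 34)
[441.5 345.   90. ]
[441.3 345.1  90. ]
((400.4529724121094, 158.95278930664062), (27.535736083984375, 40.50425338745117), 98.7091293334961) (379, 145, 41, 30)
[568.7 357.2  66. ]
[567.5 358.8  66. ]
[[33 33 34]
 [33 34 35]
 [34 34 36]
 [33 34 35]] [[67 45 31]
 [68 46 33]
 [68 45 31]
 [34 31 30]]
```

View pics/w1c.png

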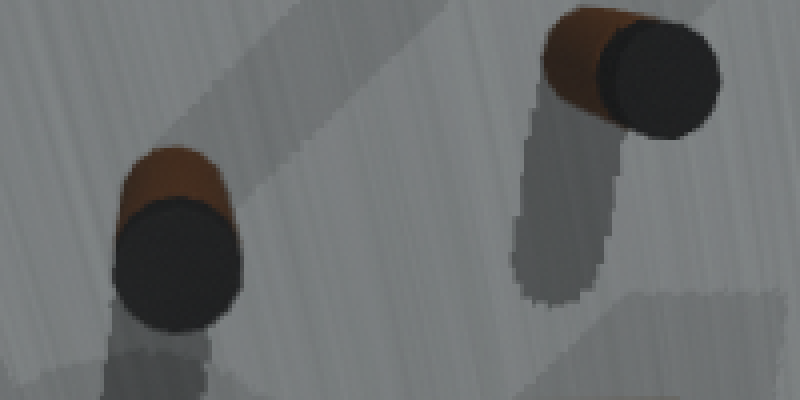

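Request:
{"op": "move_arm", "data": {
  "deltas": [
    {"fingers": 0,"translation": [3.7,-3,-50],"roll": 0},
    {"fingers": 0,"translation": [3.7,-3,-105],"roll": 0},
    {"fingers": 0,"translation": [3.7,-3,-150],"roll": 0},
    {"fingers": 0,"translation": [3.7,-3,-176],"roll": 0},
    {"fingers": 0,"translation": [3.7,-3,-178],"roll": 0}
  ]
}}

```text
time: 1.95
ee_pos: [441.3, 341.7, 60.5]
tcp_rot: [-0.001, 0.792, 0.611, -0.003]
wrist_force: [0.1, 0.9, -0.5]
width: 87.1
```

Request:
{"op": "move_arm", "data": {
  "deltas": [
    {"fingers": 255,"translation": [0,0,0],"roll": 0},
    {"fingers": 255,"translation": [0,0,0],"roll": 0},
    {"fingers": 255,"translation": [0,0,0],"roll": 0},
    {"fingers": 255,"translation": [0,0,0],"roll": 0},
    {"fingers": 255,"translation": [0,0,0],"roll": 0}
  ]
}}

```text
time: 2.58
ee_pos: [441.4, 341.9, 60.9]
tcp_rot: [-0.001, 0.792, 0.611, -0.003]
wrist_force: [-0.2, -0.6, -0.4]
width: 45.0
```

Request:
{"op": "move_arm", "data": {
  "deltas": [
    {"fingers": 255,"translation": [0,2,0],"roll": 0},
    {"fingers": 255,"translation": [0,2,0],"roll": 0},
    {"fingers": 255,"translation": [0,2,0],"roll": 0},
    {"fingers": 255,"translation": [0,2,0],"roll": 0}
  ]
}}

```text
time: 3.08
ee_pos: [441.4, 344.1, 60.9]
tcp_rot: [-0.001, 0.792, 0.611, -0.002]
wrist_force: [-0.0, 0.8, 0.5]
width: 31.4
```

```bash
python3 - <<'E'
from h import *
s=snap('wrist','w2'); o=r.observe();print(o['ee_pos'],o['width'])
E
```

```text
[441.445458   344.07047522  60.96418112] 31.232319420677197
```

View pics/w2.png

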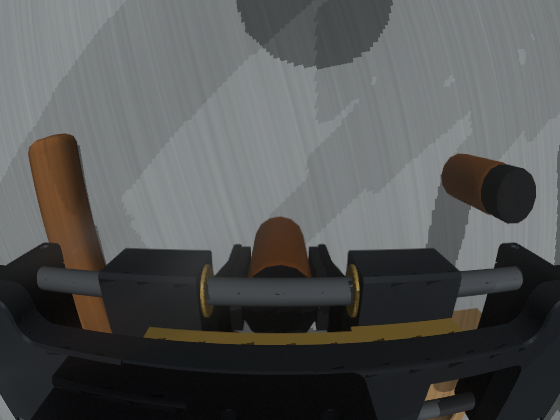

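Request:
{"op": "move_arm", "data": {
  "deltas": [
    {"fingers": 255,"translation": [0,0,40],"roll": 0},
    {"fingers": 255,"translation": [0,0,95],"roll": 0},
    {"fingers": 255,"translation": [15,-45,135],"roll": 0},
    {"fingers": 255,"translation": [32,-100,160],"roll": 0},
    {"fingers": 255,"translation": [50,-155,180],"roll": 0}
  ]
}}

```text
time: 3.75
ee_pos: [491.7, 187.6, 242.2]
tcp_rot: [-0.0, 0.791, 0.611, -0.002]
wrist_force: [0.8, -0.3, -1.2]
width: 31.5
```

Request:
{"op": "move_arm", "data": {
  "deltas": [
    {"fingers": 255,"translation": [18,-50,0],"roll": 0},
    {"fingers": 255,"translation": [30,-88,0],"roll": 0},
    {"fingers": 255,"translation": [30,-88,0],"roll": 0},
    {"fingers": 255,"translation": [30,-88,0],"roll": 0}
  ]
}}

```text
time: 4.25
ee_pos: [521.0, 99.8, 241.7]
tcp_rot: [-0.001, 0.791, 0.611, -0.003]
wrist_force: [0.7, 0.2, -1.0]
width: 31.1
```

```bash
python3 - <<'E'
from h import *
s=snap('wrist','w3'); o=r.observe();print(o['ee_pos'],o['width'],o['wrist_force'])
im=s['frame'];cv2.imwrite('pics/w3c.png',cv2.resize(im[40:260,180:380,::-1],None,fx=2.7,fy=2.7,interpolation=cv2.INTER_CUBIC))
E
```

```text
[520.91939966 100.37321188 241.777635  ] 31.410465251019023 [ 0.45630305 -0.24248355 -0.62568759]
```

View pics/w3c.png

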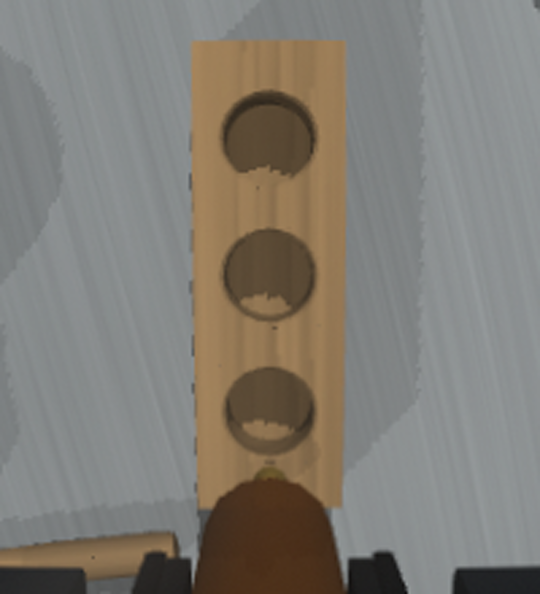

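Pockets 0, 1 and 2 are at crop (269,411), (269,275) and (269,136). The rack is square to the jaws. The held jar's bottom edge peaks at crop (268,479).

```bash
python3 - <<'E'
from h import *
s=load('w3'); f=lambda x,y:((x+.5)/2.7-.5+180,(y+.5)/2.7-.5+40)
H=[plane(s,*f(*c),38,True) for c in [(269,411),(269,275),(269,136)]]
for h in H: print(h.round(1))
d=H[2]-H[0]; print(np.linalg.norm(d), np.degrees(np.arctan2(d[1],d[0])))
# hole far/near edges
for y in (366,455): print(plane(s,*f(269,y),38,True).round(1))
e=plane(s,*f(268,479),180.8,True); u=d/np.linalg.norm(d); print('jar',(e-16*u).round(1), e.round(1))
E
```

```text
[520.8 100.   38. ]
[534.7 153.1  38. ]
[548.7 206.4  38. ]
110.00177838652185 75.32004962991971
[525.5 117.8  38. ]
[516.2  82.2  38. ]
jar [520.5  97.4 180.8] [524.6 112.8 180.8]
```

```bash
python3 - <<'E'
from h import *
u=np.array([np.cos(np.radians(75.32)),np.sin(np.radians(75.32)),0])
s=load('w1'); print('w1 top', plane(s,284,222.75-.0,90,True)+15.5*u)
im=s['frame']; print(im[186:192,284].max(axis=1), im[218:228,284].max(axis=1), im[170:182,284].max(axis=1))
# bottom far rim
for v in (176.5,177,177.5): print('w1 bot',plane(s,284,v,0,True)-16*u)
s=load('w2');im=s['frame']; print(im[212:224,280]); print('w2 bot',plane(s,280,217.5,0,True)-16*u)
s=load('w3');im=s['frame']; print(im[212:224,279])
E
```

```text
w1 top [441.51799859 343.60756041  90.        ]
[68 69 64 34 30 33] [34 34 36 34 35 61 87 85 85 85] [116 115 116 116 116 112  95  68  66  66  67  67]
w1 bot [442.01035556 341.71718586   0.        ]
w1 bot [441.86039347 341.12988542   0.        ]
w1 bot [441.71036526 340.54229006   0.        ]
[[121 125 127]
 [121 125 127]
 [122 126 127]
 [119 121 119]
 [101  94  88]
 [ 76  54  38]
 [ 76  53  38]
 [ 73  50  35]
 [ 73  51  37]
 [ 73  50  36]
 [ 73  51  36]
 [ 73  49  35]]
w2 bot [441.57136958 341.17099801   0.        ]
[[125 101  67]
 [106  86  48]
 [103  84  43]
 [107  88  45]
 [103  81  42]
 [ 79  51  29]
 [ 79  51  30]
 [ 78  51  27]
 [ 79  50  28]
 [ 79  51  28]
 [ 80  52  31]
 [ 79  50  28]]
```

Request:
{"op": "move_arm", "data": {
  "deltas": [
    {"fingers": 255,"translation": [0.2,0.6,-50],"roll": 0},
    {"fingers": 255,"translation": [0.2,0.6,-100],"roll": 0},
    {"fingers": 255,"translation": [0.2,0.6,-130],"roll": 0},
    {"fingers": 255,"translation": [0.2,0.6,-134],"roll": 0},
    {"fingers": 255,"translation": [0.2,0.6,-134],"roll": 0}
  ]
}}

```text
time: 4.92
ee_pos: [521.4, 101.8, 108.3]
tcp_rot: [-0.001, 0.791, 0.612, -0.002]
wrist_force: [-0.1, -0.3, -0.6]
width: 31.5
```

```bash
python3 - <<'E'
from h import *
s=snap('wrist','w4'); o=r.observe();print(o['ee_pos'],o['width'],o['wrist_force'])
im=s['frame'];cv2.imwrite('pics/w4c.png',cv2.resize(im[100:280,180:380,::-1],None,fx=3,fy=3,interpolation=cv2.INTER_CUBIC))
for n in('side','scene'):
  t=snap(n,n+'4')
  u,v=proj(t,[521,100,60]);u=int(u);v=int(v);cv2.imwrite(f'pics/{n}4c.png',cv2.resize(t['frame'][v-40:v+40,u-50:u+50,::-1],None,fx=5,fy=5,interpolation=cv2.INTER_CUBIC))
E
```

```text
[521.90923034 101.61625321 108.88501615] 31.04263869029925 [-0.24060546  0.40899185 -0.47183002]
```

View pics/w4c.png

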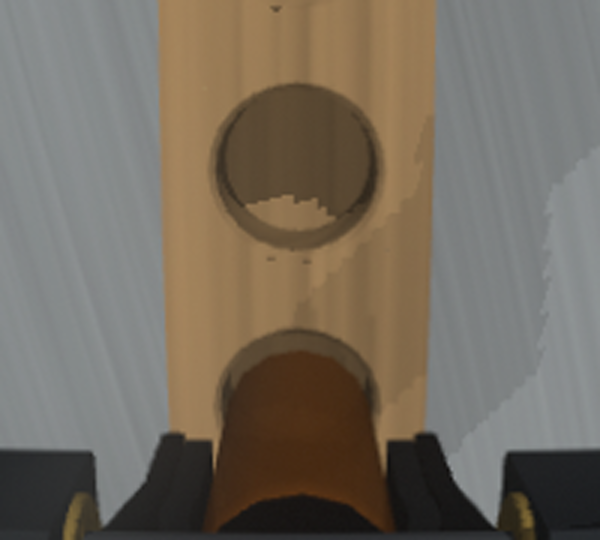

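View pics/scene4c.png

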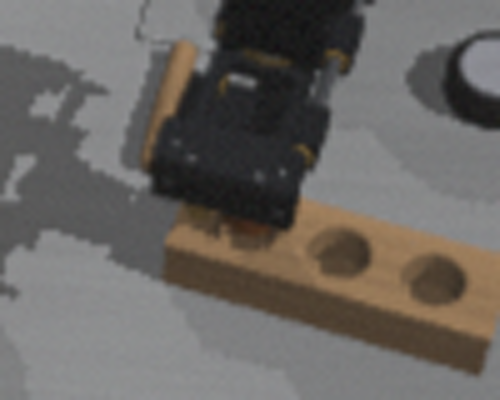

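View pics/side4c.png

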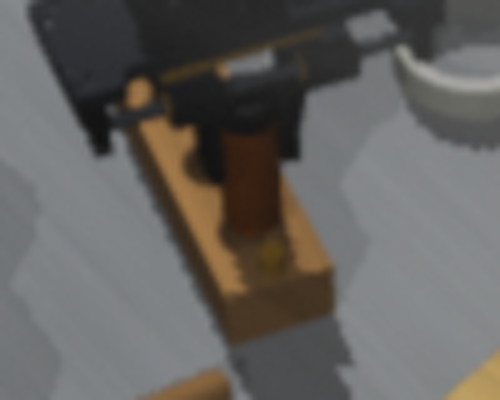

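In the wrist crop the hole's far edge is at row 330 and the jar's bottom edge at row 351. Once projected to the same plane, that leaves a clearance of about 2 mm, so the jar is centred. I'll lower it.

Request:
{"op": "move_arm", "data": {
  "deltas": [
    {"fingers": 255,"translation": [-0.3,-0.3,-8],"roll": 0},
    {"fingers": 255,"translation": [-0.3,-0.3,-14],"roll": 0},
    {"fingers": 255,"translation": [-0.3,-0.3,-18],"roll": 0},
    {"fingers": 255,"translation": [-0.3,-0.3,-22],"roll": 0}
  ]
}}

```text
time: 5.58
ee_pos: [521.8, 100.9, 86.9]
tcp_rot: [-0.0, 0.791, 0.612, -0.001]
wrist_force: [1.1, 0.3, -1.3]
width: 30.8
```

Request:
{"op": "move_arm", "data": {
  "deltas": [
    {"fingers": 255,"translation": [-0.3,0,-5],"roll": 0},
    {"fingers": 255,"translation": [-0.3,0,-10],"roll": 0},
    {"fingers": 255,"translation": [-0.3,0,-14],"roll": 0},
    {"fingers": 255,"translation": [-0.3,0,-17],"roll": 0},
    {"fingers": 255,"translation": [-0.3,0,-18],"roll": 0}
  ]
}}

```text
time: 6.2
ee_pos: [521.3, 101.0, 68.9]
tcp_rot: [-0.0, 0.791, 0.612, -0.002]
wrist_force: [-0.4, 0.5, 5.4]
width: 31.0
```

Request:
{"op": "move_arm", "data": {
  "deltas": [
    {"fingers": 90,"translation": [0,0,0],"roll": 0},
    {"fingers": 90,"translation": [0,0,0],"roll": 0},
    {"fingers": 90,"translation": [0,0,0],"roll": 0}
  ]
}}

```text
time: 6.58
ee_pos: [521.5, 100.9, 69.0]
tcp_rot: [-0.0, 0.791, 0.612, -0.001]
wrist_force: [-0.5, 0.4, -0.3]
width: 52.2
```

Request:
{"op": "move_arm", "data": {
  "deltas": [
    {"fingers": 0,"translation": [0,0,15],"roll": 0},
    {"fingers": 0,"translation": [0,0,60],"roll": 0},
    {"fingers": 0,"translation": [0,0,115],"roll": 0},
    {"fingers": 0,"translation": [10,50,150],"roll": 0},
    {"fingers": 0,"translation": [20,105,171],"roll": 0}
  ]
}}

```text
time: 7.2
ee_pos: [542.8, 206.5, 243.9]
tcp_rot: [0.001, 0.792, 0.611, 0.001]
wrist_force: [0.9, -0.2, -0.3]
width: 86.5
```

```bash
python3 - <<'E'
from h import *
s=load('w1')
print('short w1',plane(s,404.9,159.5,66,True))
s=snap('wrist','w5'); o=r.observe();print(o['ee_pos'],o['width'],o['wrist_force'])
E
```

```text
short w1 [573.45915803 355.60168504  66.        ]
[545.00413809 214.14090664 246.48967818] 86.40874549493672 [2.53845506 3.92290373 1.33906503]
```

View pics/w5.png

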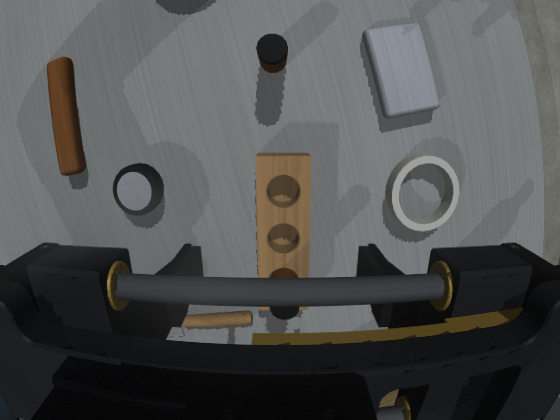

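Request:
{"op": "move_arm", "data": {
  "deltas": [
    {"fingers": 0,"translation": [12,55,-5],"roll": 0},
    {"fingers": 0,"translation": [24,110,-6],"roll": 0},
    {"fingers": 0,"translation": [28.5,140,-6],"roll": 0},
    {"fingers": 0,"translation": [28.5,140,-6],"roll": 0},
    {"fingers": 0,"translation": [28.5,140,-6],"roll": 0}
  ]
}}

```text
time: 7.88
ee_pos: [573.0, 353.2, 240.7]
tcp_rot: [0.001, 0.79, 0.613, 0.006]
wrist_force: [-0.1, 0.4, -0.3]
width: 86.8
```

```bash
python3 - <<'E'
from h import *
s=snap('wrist','w6'); o=r.observe();print(o['ee_pos'],o['width'],o['wrist_force'])
im=s['frame'];u,v=[int(t) for t in proj(s,[573,354,66],True)];print(u,v)
cv2.imwrite('pics/w6c.png',cv2.resize(im[v-40:v+40,u-50:u+50,::-1],None,fx=6,fy=6,interpolation=cv2.INTER_NEAREST))
g=im.max(axis=2); row=g[v]; col=g[:,u]; print(row[u-22:u+22]);print(col[v-36:v+24])
E
```

```text
[573.13420723 352.79661673 240.68791108] 87.29255606701595 [-0.3158031   0.22141056 -0.06414968]
277 199
[124 125 124 121 121 122 121 122 112  65  33  34  35  33  36  35  34  34
  33  34  34  34  34  34  35  34  34  34  34  33  33  34  34  34  34  34
  34  34  40  77 124 123 121 120]
[124 124 124 125 124 122 113 113 112 112 103  63  63  61  62  64  65  60
  42  29  31  35  34  34  33  33  34  33  32  31  33  33  33  35  33  34
  34  33  33  35  35  35  35  35  35  35  35  35  35  56  79  79  80  80
  80  80  80  81  81  81]
```

View pics/w6c.png

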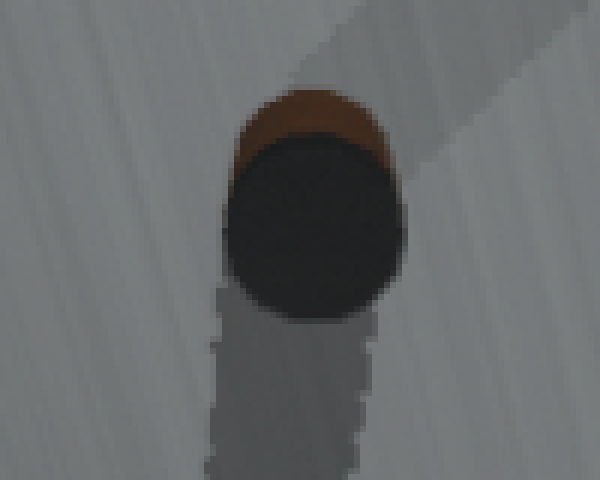

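```bash
python3 - <<'E'
from h import *
u=np.array([np.cos(np.radians(75.32)),np.sin(np.radians(75.32)),0])
s=load('w6')
print(plane(s,279.3,212.6,66,True)+15.5*u, plane(s,279.3,173.8,0,True)-16*u)
E
```

```text
[575.63642851 354.77017407  66.        ] [575.74795175 353.4643141    0.        ]
```

Request:
{"op": "move_arm", "data": {
  "deltas": [
    {"fingers": 60,"translation": [1.9,1.4,-55],"roll": 0},
    {"fingers": 60,"translation": [1.9,1.4,-110],"roll": 0},
    {"fingers": 60,"translation": [1.9,1.4,-155],"roll": 0},
    {"fingers": 60,"translation": [1.9,1.4,-182],"roll": 0},
    {"fingers": 60,"translation": [1.9,1.4,-184.5],"roll": 0}
  ]
}}

```text
time: 8.55
ee_pos: [573.6, 351.9, 54.1]
tcp_rot: [-0.0, 0.791, 0.612, 0.003]
wrist_force: [0.4, -0.9, 0.2]
width: 66.6
```

Request:
{"op": "move_arm", "data": {
  "deltas": [
    {"fingers": 120,"translation": [0,0.5,0],"roll": 0},
    {"fingers": 150,"translation": [0,0.5,0],"roll": 0}
  ]
}}

```text
time: 8.8
ee_pos: [574.6, 352.4, 55.9]
tcp_rot: [0.0, 0.791, 0.611, 0.004]
wrist_force: [0.7, 0.0, 0.7]
width: 54.1
```

Request:
{"op": "move_arm", "data": {
  "deltas": [
    {"fingers": 255,"translation": [0.5,2,0],"roll": 0},
    {"fingers": 255,"translation": [0.5,2,0],"roll": 0},
    {"fingers": 255,"translation": [0.5,2,0],"roll": 0},
    {"fingers": 255,"translation": [0.5,2,0],"roll": 0},
    {"fingers": 255,"translation": [0.5,2,0],"roll": 0}
  ]
}}

```text
time: 9.43
ee_pos: [575.5, 354.8, 56.8]
tcp_rot: [0.0, 0.791, 0.611, 0.005]
wrist_force: [-0.8, 1.0, 5.7]
width: 31.1
```

```bash
python3 - <<'E'
from h import *
s=snap('wrist','w7'); o=r.observe();print(o['ee_pos'],o['width'],o['wrist_force'],o['tcp_rot'])
s=snap('scene','s7');im=s['frame'];u,v=[int(t) for t in proj(s,[521,100,98])]
cv2.imwrite('pics/s7c.png',cv2.resize(im[v-40:v+60,u-50:u+90,::-1],None,fx=5,fy=5,interpolation=cv2.INTER_CUBIC))
E
```

```text
[575.52771091 354.79556163  56.75280999] 31.020881955885653 [-1.26687351  0.84640955  5.43255277] [3.13789083e-04 7.91290680e-01 6.11420897e-01 4.84223462e-03]
```

View pics/w7.png

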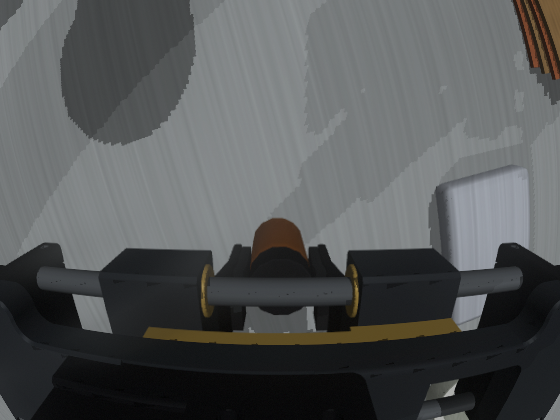

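View pics/s7c.png

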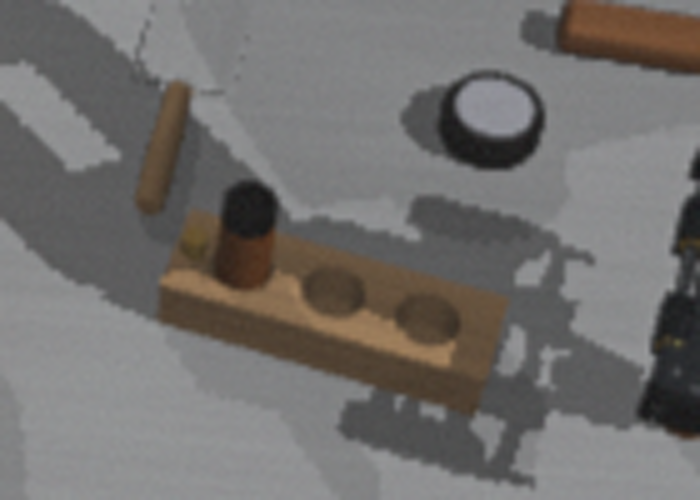

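Request:
{"op": "move_arm", "data": {
  "deltas": [
    {"fingers": 255,"translation": [0,0,40],"roll": 0},
    {"fingers": 255,"translation": [0,0,95],"roll": 0},
    {"fingers": 255,"translation": [-10,-45,135],"roll": 0},
    {"fingers": 255,"translation": [-20,-98,160],"roll": 0},
    {"fingers": 255,"translation": [-30,-150,183],"roll": 0}
  ]
}}

```text
time: 10.15
ee_pos: [544.9, 203.3, 240.3]
tcp_rot: [0.001, 0.791, 0.612, 0.005]
wrist_force: [1.0, 0.1, -0.8]
width: 31.0
```

```bash
python3 - <<'E'
from h import *
o=r.observe();print(o['ee_pos'],o['width'],o['tcp_rot'])
E
```

```text
[544.86557104 203.3132333  240.29096153] 30.95157017773203 [5.42658259e-04 7.91014601e-01 6.11779133e-01 4.67972629e-03]
```

Request:
{"op": "move_arm", "data": {
  "deltas": [
    {"fingers": 255,"translation": [-8,-40,-20],"roll": 0},
    {"fingers": 255,"translation": [-10,-49.7,-70],"roll": 0},
    {"fingers": 255,"translation": [-10,-49.7,-115],"roll": 0},
    {"fingers": 255,"translation": [-10,-49.7,-136],"roll": 0},
    {"fingers": 255,"translation": [-10,-49.7,-136],"roll": 0}
  ]
}}

```text
time: 10.78
ee_pos: [533.2, 153.3, 102.2]
tcp_rot: [-0.001, 0.791, 0.612, 0.002]
wrist_force: [0.3, 0.4, 0.2]
width: 31.0
```

```bash
python3 - <<'E'
from h import *
s=snap('wrist','w8'); o=r.observe();print(o['ee_pos'],o['width'],o['wrist_force'],o['tcp_rot'])
im=s['frame'];cv2.imwrite('pics/w8c.png',cv2.resize(im[100:280,180:380,::-1],None,fx=3,fy=3,interpolation=cv2.INTER_CUBIC))
E
```

```text
[534.3674104  153.50350867 103.55032523] 30.75221666713922 [-0.31230485 -0.53131251 -0.62060433] [-1.19956377e-05  7.91030050e-01  6.11765560e-01  3.78932154e-03]
```

View pics/w8c.png

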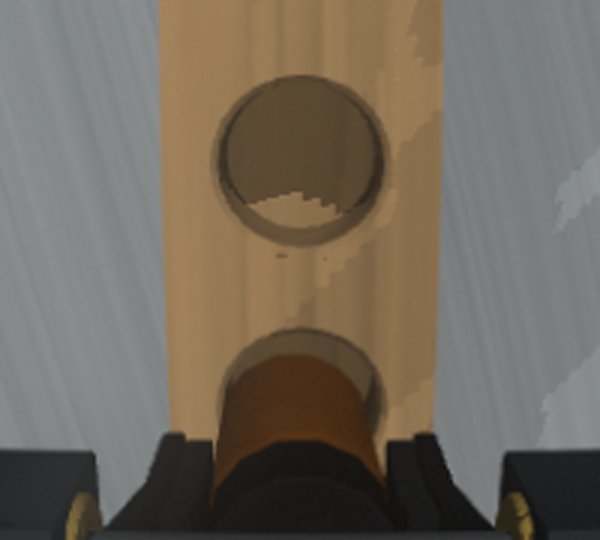

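At the moment of this picture the jar is about 1.5 mm left of and 1 mm short of the pocket's centre. Settling has already removed most of the sideways part, so I'll make a small correction and lower it.

Request:
{"op": "move_arm", "data": {
  "deltas": [
    {"fingers": 255,"translation": [0.5,0.7,0],"roll": 0},
    {"fingers": 255,"translation": [0.5,0.7,-4],"roll": 0},
    {"fingers": 255,"translation": [0.5,0.7,-8],"roll": 0},
    {"fingers": 255,"translation": [0.5,0.7,-12],"roll": 0}
  ]
}}

```text
time: 11.32
ee_pos: [534.9, 154.2, 91.6]
tcp_rot: [0.0, 0.791, 0.612, 0.004]
wrist_force: [-0.2, 0.7, -1.0]
width: 30.6
```

Request:
{"op": "move_arm", "data": {
  "deltas": [
    {"fingers": 255,"translation": [0,0,-6],"roll": 0},
    {"fingers": 255,"translation": [0,0,-12],"roll": 0},
    {"fingers": 255,"translation": [0,0,-18],"roll": 0},
    {"fingers": 255,"translation": [0,0,-22],"roll": 0},
    {"fingers": 255,"translation": [0,0,-25],"roll": 0}
  ]
}}

```text
time: 11.95
ee_pos: [534.9, 154.2, 66.2]
tcp_rot: [0.0, 0.791, 0.612, 0.004]
wrist_force: [-0.1, -0.1, -0.6]
width: 30.8
```

Request:
{"op": "move_arm", "data": {
  "deltas": [
    {"fingers": 255,"translation": [0,0,-1],"roll": 0},
    {"fingers": 255,"translation": [0,0,-2],"roll": 0},
    {"fingers": 255,"translation": [0,0,-2.5],"roll": 0}
  ]
}}

```text
time: 12.32
ee_pos: [534.9, 154.3, 64.7]
tcp_rot: [0.0, 0.791, 0.612, 0.004]
wrist_force: [-1.6, -0.3, 8.7]
width: 30.7
```

Request:
{"op": "move_arm", "data": {
  "deltas": [
    {"fingers": 90,"translation": [0,0,0.5],"roll": 0},
    {"fingers": 90,"translation": [0,0,0.5],"roll": 0},
    {"fingers": 90,"translation": [0,0,0.5],"roll": 0}
  ]
}}

```text
time: 12.7
ee_pos: [535.0, 154.3, 65.1]
tcp_rot: [0.0, 0.791, 0.612, 0.004]
wrist_force: [0.5, 0.1, 0.4]
width: 52.0
```

Request:
{"op": "move_arm", "data": {
  "deltas": [
    {"fingers": 90,"translation": [0,0,15],"roll": 0},
    {"fingers": 90,"translation": [0,0,60],"roll": 0},
    {"fingers": 90,"translation": [0,0,115],"roll": 0},
    {"fingers": 120,"translation": [-8,-45,150],"roll": 0.5},
    {"fingers": 120,"translation": [-18,-98,176],"roll": 1.2}
  ]
}}

```text
time: 13.32
ee_pos: [517.6, 55.9, 244.2]
tcp_rot: [0.002, 0.735, 0.678, 0.006]
wrist_force: [-0.1, -1.5, 1.1]
width: 48.0
```

```bash
python3 - <<'E'
from h import *
o=r.observe();print(o['ee_pos'],o['width'],o['tcp_rot'])
s=snap('side','d9');im=s['frame'];u,v=[int(t) for t in proj(s,[528,128,60])]
cv2.imwrite('pics/d9c.png',cv2.resize(im[v-50:v+50,u-60:u+60,::-1],None,fx=5,fy=5,interpolation=cv2.INTER_CUBIC))
E
```

```text
[517.58715962  55.89814167 244.15111993] 48.04778565882672 [0.00153252 0.73507279 0.67796367 0.00555979]
```

View pics/d9c.png

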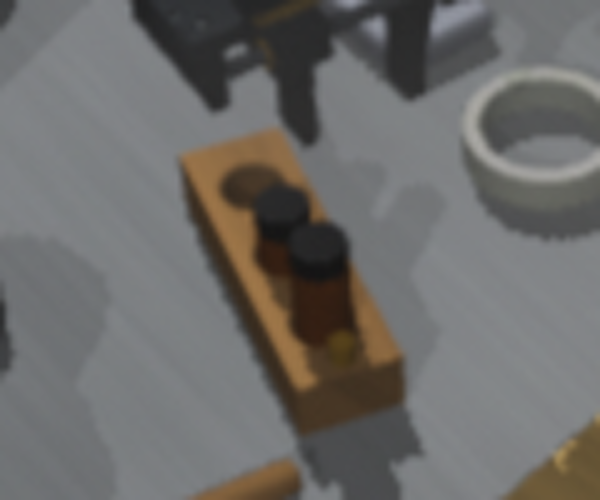

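Both jars stand upright and fully down: tall beside the stud, short in the middle. Now I'll move above the bar.

Request:
{"op": "move_arm", "data": {
  "deltas": [
    {"fingers": 120,"translation": [-14,-55,0],"roll": 0.4},
    {"fingers": 120,"translation": [-28,-110,0],"roll": 0.8},
    {"fingers": 120,"translation": [-42,-165,0],"roll": 1.2},
    {"fingers": 120,"translation": [-56,-220,0],"roll": 1.6},
    {"fingers": 120,"translation": [-68,-270,0],"roll": 1.8}
  ]
}}

```text
time: 14.0
ee_pos: [449.2, -222.1, 247.5]
tcp_rot: [0.005, 0.645, 0.764, 0.005]
wrist_force: [1.6, -0.1, -0.5]
width: 46.4
```

Request:
{"op": "move_arm", "data": {
  "deltas": [
    {"fingers": 140,"translation": [-9,-28,0],"roll": 0},
    {"fingers": 140,"translation": [-9,-28,0],"roll": 0},
    {"fingers": 140,"translation": [-9,-28,0],"roll": 0},
    {"fingers": 140,"translation": [-9,-28,0],"roll": 0}
  ]
}}

```text
time: 14.5
ee_pos: [440.4, -248.6, 247.6]
tcp_rot: [0.004, 0.644, 0.765, 0.005]
wrist_force: [-0.0, -0.7, 0.0]
width: 39.4
```

```bash
python3 - <<'E'
from h import *
s=snap('wrist','w9'); o=r.observe();print(o['ee_pos'],o['width'],o['wrist_force'],o['tcp_rot'])
E
```

```text
[ 440.46576962 -248.71241929  247.54388048] 38.82927222272598 [ 0.06906793  0.48020422 -0.24961135] [0.00434731 0.64402899 0.76497055 0.00527454]
```

View pics/w9.png

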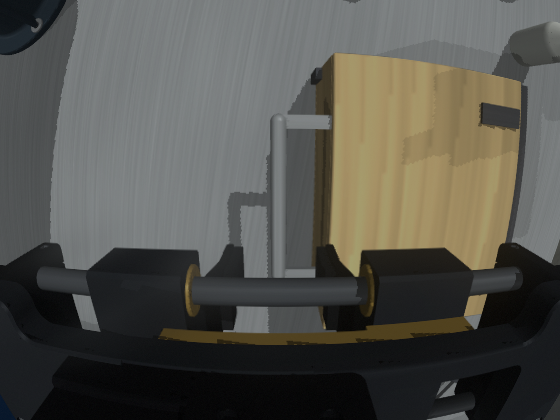

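The bar runs straight down column 279, from row 118 to about row 272, so it is square to the jaws and centred. I'll put numbers on that.

```bash
python3 - <<'E'
from h import *
s=load('w9');g=s['frame'].astype(int)
for v in (150,180,210,225): print(v, g[v,266:294].max(axis=1))
for q in [(278.9,122),(278.9,180),(279,270),(284,122),(284,272)]: print(q,plane(s,*q,112,True).round(1))
q=[0.0043,.644,.765,.00527];w,x,y,z=q
print('jaw',np.array([2*(x*y-w*z),1-2*(x*x+z*z),2*(y*z+w*x)]),'zt',[2*(x*z+w*y),2*(y*z-w*x),1-2*(x*x+y*y)])
E
```

```text
150 [125 126 124 121  90  73  90 103 116 124 125 127 128 129 129 125 119 113
 106  98  88  83  83  83  84  83  83  82]
180 [115  81  83  81  68  75  88 104 119 128 125 125 127 129 128 125 118 111
 105  96  82  83  83  82  82  81  81  82]
210 [116  83  83  84  75  73  88 104 119 128 125 126 127 128 129 124 117 109
 104  93  79  83  84  83  83  83  84  84]
225 [120  85  84  83  71  72  87 103 120 128 125 125 126 128 129 125 117 109
 103  93  80  81  83  85  84  84  83  84]
(278.9, 122) [ 429.7 -173.8  112. ]
(278.9, 180) [ 438.3 -223.4  112. ]
(279, 270) [ 452.9 -308.   112. ]
(284, 122) [ 434.  -173.1  112. ]
(284, 272) [ 457.9 -309.3  112. ]
jaw [0.98527468 0.17047245 0.0136015 ] zt [0.01336676, 0.0025247000000000004, -0.9999220000000002]
```

Request:
{"op": "move_arm", "data": {
  "deltas": [
    {"fingers": 140,"translation": [0,7.5,-30],"roll": 0},
    {"fingers": 140,"translation": [0,7.5,-65],"roll": 0},
    {"fingers": 140,"translation": [0,7.5,-95],"roll": 0},
    {"fingers": 140,"translation": [0,7.5,-105],"roll": 0},
    {"fingers": 140,"translation": [0,7.5,-105],"roll": 0}
  ]
}}

```text
time: 15.18
ee_pos: [440.6, -240.7, 142.4]
tcp_rot: [0.004, 0.644, 0.765, 0.005]
wrist_force: [0.5, -0.1, 0.7]
width: 39.4
```

```bash
python3 - <<'E'
from h import *
s=snap('wrist','w10'); o=r.observe();print(o['ee_pos'],o['width'],o['wrist_force'],o['tcp_rot'])
E
```

```text
[ 441.0086073  -241.18788191  143.0722441 ] 39.14418482877615 [ 0.07885468 -0.9346216  -0.38450777] [0.00476493 0.64377623 0.76518073 0.00528234]
```

View pics/w10.png

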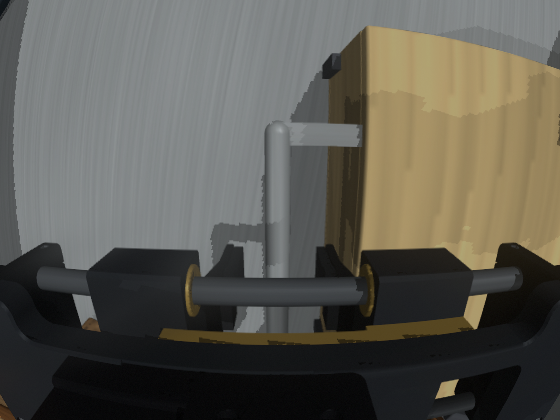

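The bar sits between the fingers: bar at column 277, fingers from about 240 to 320. Going down and closing.

Request:
{"op": "move_arm", "data": {
  "deltas": [
    {"fingers": 140,"translation": [-0.5,0,-15],"roll": 0},
    {"fingers": 140,"translation": [-0.5,0,-27],"roll": 0},
    {"fingers": 140,"translation": [-0.5,0,-31],"roll": 0},
    {"fingers": 180,"translation": [-0.5,0,-31],"roll": 0},
    {"fingers": 255,"translation": [-0.5,0,-31],"roll": 0}
  ]
}}

```text
time: 15.85
ee_pos: [440.6, -241.3, 112.2]
tcp_rot: [0.005, 0.644, 0.765, 0.005]
wrist_force: [-0.7, 0.0, 1.1]
width: 26.6
```

Request:
{"op": "move_arm", "data": {
  "deltas": [
    {"fingers": 255,"translation": [0,0,0],"roll": 0},
    {"fingers": 255,"translation": [0,0,0],"roll": 0},
    {"fingers": 255,"translation": [0,0,0],"roll": 0},
    {"fingers": 255,"translation": [0,0,0],"roll": 0}
  ]
}}

```text
time: 16.35
ee_pos: [439.9, -241.6, 112.3]
tcp_rot: [0.005, 0.644, 0.765, 0.005]
wrist_force: [-5.7, -3.1, 0.9]
width: 13.0
```

```bash
cat >> h.py <<'E'
G0=np.array([439.9,-241.6,112.3]); U=np.array([np.cos(np.radians(9.82)),np.sin(np.radians(9.82)),0])
def tgt(deg):
    t=np.radians(deg); return G0+245*(1-np.cos(t))*U+np.array([0,0,245*np.sin(t)])
def lid():
    o=r.observe(); p=o['ee_pos']; d=p-(G0+245*U); h=d@U
    print('t',o['time'],'pos',p.round(1),'lid deg',np.degrees(np.arctan2(d[2],-h)).round(2),'R',np.hypot(d[2],h).round(1),'side',(d@np.array([-U[1],U[0],0])).round(1),'F',o['wrist_force'].round(1),'w',o['width'].round(1))
    return p
def plan(degs):
    p=lid()
    for a in degs: print(a,(tgt(a)-p).round(1))
E
python3 -c "
from h import *
plan([1,3,5.5,8,10])"
```

```text
Traceback (most recent call last):
  File "h.py", line 32, in plan
    p=lid()
  File "h.py", line 29, in lid
    print('t',o['time'],'pos',p.round(1),'lid deg',np.degrees(np.arctan2(d[2],-h)).round(2),'R',np.hypot(d[2],h).round(1),'side',(d@np.array([-U[1],U[0],0])).round(1),'F',o['wrist_force'].round(1),'w',o['width'].round(1))
                                                                                                                                                                                                         ^^^^^^^^^^^^^^^^
AttributeError: 'float' object has no attribute 'round'
```

```bash
sed -i "s/o\['width'\].round(1)/round(o['width'],1)/" h.py
python3 -c "
from h import *
plan([1,3,5.5,8,10])"
```

```text
t 16.35 pos [ 439.9 -241.6  112.3] lid deg -0.01 R 245.0 side 0.0 F [-5.7 -3.1  0.9] w 13.0
1 [ 0.  -0.   4.3]
3 [ 0.3  0.  12.9]
5.5 [ 1.1  0.2 23.5]
8 [ 2.3  0.4 34.1]
10 [ 3.7  0.6 42.6]
```

Request:
{"op": "move_arm", "data": {
  "deltas": [
    {"fingers": 255,"translation": [0,0,4.3],"roll": 0},
    {"fingers": 255,"translation": [0.3,0,12.9],"roll": 0},
    {"fingers": 255,"translation": [1.1,0.2,23.5],"roll": 0},
    {"fingers": 255,"translation": [2.3,0.4,34.1],"roll": 0},
    {"fingers": 255,"translation": [3.7,0.6,42.6],"roll": 0}
  ]
}}

```text
time: 16.98
ee_pos: [443.5, -241.0, 155.8]
tcp_rot: [0.005, 0.643, 0.765, 0.005]
wrist_force: [-2.5, -3.9, -1.6]
width: 12.9
```

```bash
python3 -c "
from h import *
snap('scene','s11'); plan([12.5,15,17.5,20,22])"
```

```text
t 17.025 pos [ 443.6 -241.   156.5] lid deg 10.39 R 245.2 side -0.1 F [-4.3 -2.4 -0.6] w 12.9
12.5 [2.  0.4 8.8]
15 [ 4.5  0.9 19.2]
17.5 [ 7.4  1.4 29.4]
20 [10.8  2.  39.6]
22 [13.8  2.5 47.5]
```

View pics/s11.png

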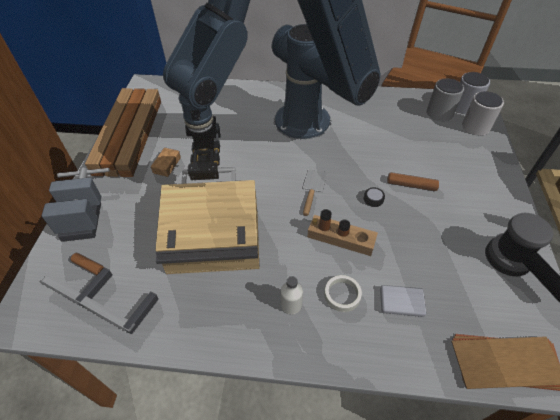

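The bar is held and the lid is rising. Both jars still stand in the rack, at (326,218) and (344,226).

Request:
{"op": "move_arm", "data": {
  "deltas": [
    {"fingers": 255,"translation": [2,0.4,8.8],"roll": 0},
    {"fingers": 255,"translation": [4.5,0.9,19.2],"roll": 0},
    {"fingers": 255,"translation": [7.4,1.4,29.4],"roll": 0},
    {"fingers": 255,"translation": [10.8,2,39.6],"roll": 0},
    {"fingers": 255,"translation": [13.8,2.5,47.5],"roll": 0}
  ]
}}

```text
time: 17.65
ee_pos: [456.7, -238.7, 204.8]
tcp_rot: [0.004, 0.643, 0.766, 0.004]
wrist_force: [-4.9, -4.0, 0.2]
width: 13.4
```

```bash
python3 -c "
from h import *
plan([24,26.5,29,31.5,33])"
```

```text
t 17.65 pos [ 456.7 -238.7  204.8] lid deg 22.1 R 246.0 side -0.0 F [-4.9 -4.   0.2] w 13.4
24 [4.  0.7 7.1]
26.5 [ 8.5  1.5 16.8]
29 [13.4  2.4 26.2]
31.5 [18.7  3.3 35.5]
33 [22.1  3.9 40.9]
```

Request:
{"op": "move_arm", "data": {
  "deltas": [
    {"fingers": 255,"translation": [4,0.7,7.1],"roll": 0},
    {"fingers": 255,"translation": [8.5,1.5,16.8],"roll": 0},
    {"fingers": 255,"translation": [13.4,2.4,26.2],"roll": 0},
    {"fingers": 255,"translation": [18.7,3.3,35.5],"roll": 0},
    {"fingers": 255,"translation": [22.1,3.9,40.9],"roll": 0}
  ]
}}

```text
time: 18.27
ee_pos: [477.2, -235.3, 246.9]
tcp_rot: [0.003, 0.643, 0.766, 0.002]
wrist_force: [-7.5, -4.5, 2.3]
width: 13.2
```

```bash
python3 -c "
from h import *
plan([35,37.5,40,42.5,44])"
```

```text
t 18.275 pos [ 477.2 -235.3  246.9] lid deg 33.0 R 247.1 side -0.1 F [-7.5 -4.5  2.3] w 13.2
35 [6.4 1.2 6. ]
37.5 [12.6  2.3 14.6]
40 [19.2  3.4 22.9]
42.5 [26.2  4.6 31. ]
44 [30.5  5.4 35.6]
```

Request:
{"op": "move_arm", "data": {
  "deltas": [
    {"fingers": 255,"translation": [6.4,1.2,6],"roll": 0},
    {"fingers": 255,"translation": [12.6,2.3,14.6],"roll": 0},
    {"fingers": 255,"translation": [19.2,3.4,22.9],"roll": 0},
    {"fingers": 255,"translation": [26.2,4.6,31],"roll": 0},
    {"fingers": 255,"translation": [30.5,5.4,35.6],"roll": 0}
  ]
}}

```text
time: 18.9
ee_pos: [504.9, -230.5, 284.4]
tcp_rot: [0.001, 0.642, 0.767, -0.001]
wrist_force: [-11.0, -4.8, 7.9]
width: 12.8
```

```bash
python3 -c "
from h import *
s=snap('side','d12');snap('scene','s12');snap('wrist','w12')
plan([46,48,50,51.5,53])"
```

```text
t 19.05 pos [ 504.9 -230.5  284.5] lid deg 43.88 R 248.4 side -0.2 F [-10.9  -4.6   8.7] w 13.1
46 [8.7 1.7 4.1]
48 [14.8  2.7  9.9]
50 [21.2  3.8 15.5]
51.5 [26.1  4.7 19.6]
53 [31.1  5.6 23.5]
```

View pics/d12.png

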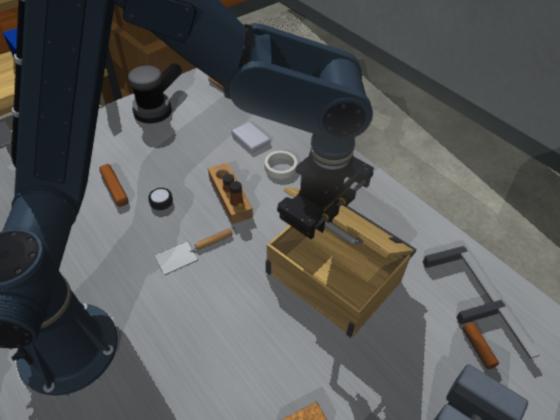

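View pics/w12.png

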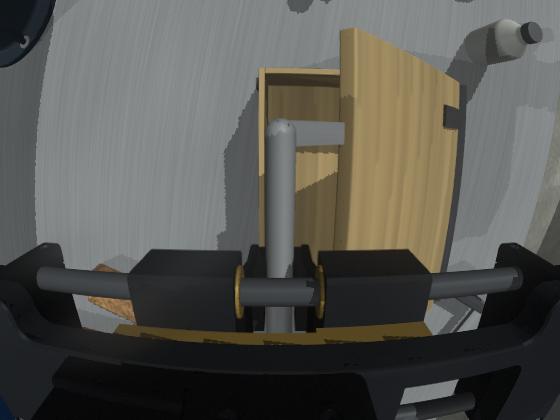

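View pics/s12.png

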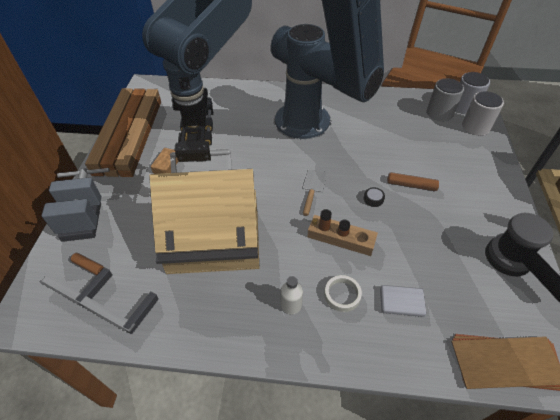

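The lid is held at about 44°. The radial force has grown to about 14 N because my arc is a little tight, so I'll follow a 248.5 mm radius to ease it.

```bash
cat >> h.py <<'E'
def plan2(degs,R):
    p=lid()
    for a in degs:
        t=np.radians(a); q=G0+245*U-R*np.cos(t)*U+np.array([0,0,R*np.sin(t)]); print(a,(q-p).round(1))
E
python3 -c "
from h import *
plan2([45,46.5,48,49.5,50.5],249)"
```

```text
t 19.05 pos [ 504.9 -230.5  284.5] lid deg 43.88 R 248.4 side -0.2 F [-10.9  -4.6   8.7] w 13.1
45 [2.9 0.7 3.9]
46.5 [7.5 1.5 8.5]
48 [12.2  2.3 12.9]
49.5 [17.   3.1 17.2]
50.5 [20.3  3.7 20. ]
```

Request:
{"op": "move_arm", "data": {
  "deltas": [
    {"fingers": 255,"translation": [2.9,0.7,3.9],"roll": 0},
    {"fingers": 255,"translation": [7.5,1.5,8.5],"roll": 0},
    {"fingers": 255,"translation": [12.2,2.3,12.9],"roll": 0},
    {"fingers": 255,"translation": [17,3.1,17.2],"roll": 0},
    {"fingers": 255,"translation": [20.3,3.7,20],"roll": 0}
  ]
}}

```text
time: 19.68
ee_pos: [525.3, -227.1, 305.1]
tcp_rot: [0.002, 0.642, 0.767, -0.002]
wrist_force: [-2.7, -4.4, 0.6]
width: 12.7
```

```bash
python3 -c "
from h import *
print(r.observe()['tcp_rot'],r.observe()['torque'])
plan2([51.5,53,54.5,55.5,56.5],249.5)"
```

```text
[ 0.0016702   0.64204798  0.76666019 -0.00193777] [-0.74517441  0.69408628 -0.05652379]
t 19.675 pos [ 525.3 -227.1  305.1] lid deg 50.59 R 249.5 side -0.2 F [-2.7 -4.4  0.6] w 12.7
51.5 [3.  0.8 2.5]
53 [8.1 1.6 6.5]
54.5 [13.3  2.5 10.4]
55.5 [16.8  3.1 12.9]
56.5 [20.3  3.8 15.3]
```

```bash
python3 -c "
from h import *
for n in ('side','scene'):
  s=snap(n,n+'13')
  u,v=[int(t) for t in proj(s,[525,-230,290])]
  u0=max(u-75,0);v0=max(v-50,0);print(n,u0,v0)
  cv2.imwrite(f'pics/{n}13c.png',cv2.resize(s['frame'][v0:v0+110,u0:u0+150,::-1],None,fx=5,fy=5,interpolation=cv2.INTER_CUBIC))
"
```

```text
side 256 162
scene 123 105
```

View pics/side13c.png

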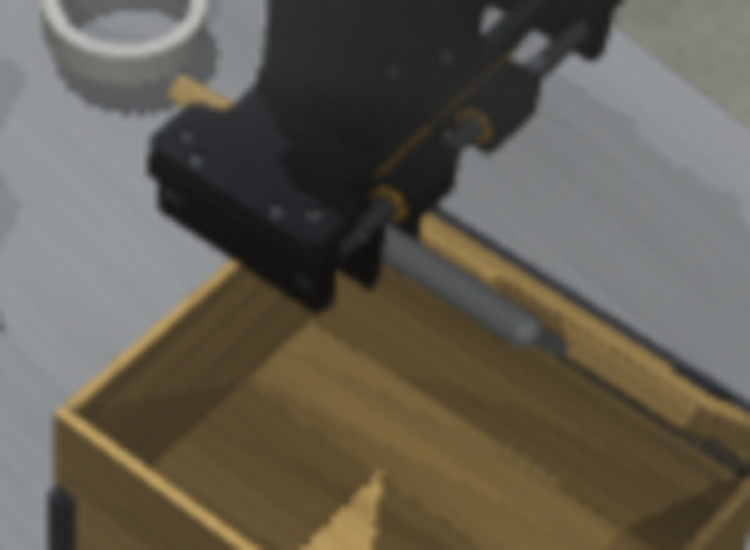

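View pics/scene13c.png

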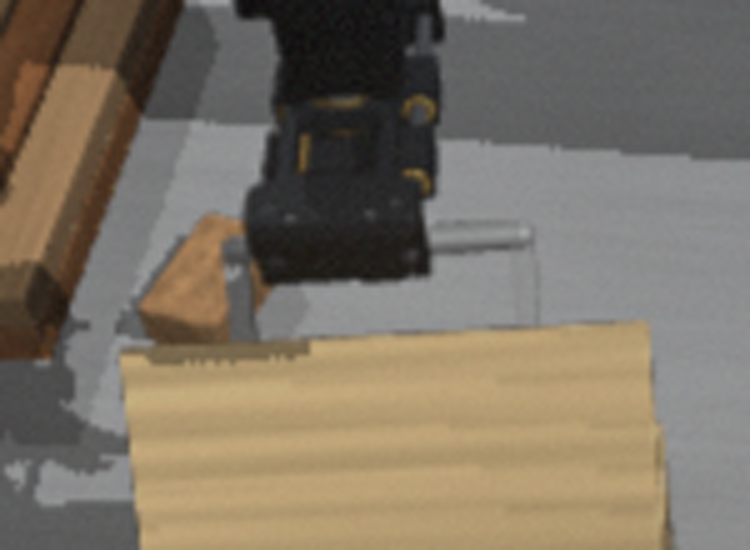

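```bash
cat >> h.py <<'E'
V=np.array([-U[1],U[0],0])
def barfrom(S,s1,s2,D,d1,d2):
    n=[];o=[]
    for c,a,b in((S,s1,s2),(D,d1,d2)):
        O,r1=ray(c,*a);_,r2=ray(c,*b); k=np.cross(r1,r2); n.append(k/np.linalg.norm(k)); o.append(n[-1]@O)
    return np.linalg.solve(np.array([n[0],n[1],V]),[o[0],o[1],V@G0])
def ang(p):
    # p: bar centre in world; angle about hinge 245 from shut bar
    d=p-np.array([0,0,112])-( np.array([G0[0],G0[1],0])+245*U); return np.degrees(np.arctan2(d[2],-(d@U))), np.hypot(d[2],d@U)
E
python3 - <<'E'
from h import *
c3=lambda x,y:((x+.5)/5-.5+150,(y+.5)/5-.5+165)
c4=lambda x,y:((x+.5)/4-.5+255,(y+.5)/4-.5+190)
S=load('scene0');D=load('side0')
p=barfrom(S,c3(428,72),c3(205,80),D,c4(85,327),c4(265,465)); print('shut',p.round(1),ang(p))
S=load('scene13');D=load('side13')
f=lambda x,y:((x+.5)/5-.5+123,(y+.5)/5-.5+105)
g=lambda x,y:((x+.5)/5-.5+256,(y+.5)/5-.5+162)
p=barfrom(S,f(235,250),f(525,236),D,g(405,247),g(528,328)); print('now',p.round(1),ang(p))
# end points onto end planes
for nm,c,px,off in(('scene+',S,f(530,236),70),('scene-',S,f(228,250),-70),('side-',D,g(532,330),-70)):
    O,d=ray(c,*px); k=((V@G0+off)-V@O)/(V@d); q=O+k*d; print(nm,q.round(1),ang(q-off*V))
print(lid())
E
```

```text
shut [ 441.4 -241.3  114. ] (np.float64(0.4701037738621982), np.float64(243.5303848887038))
now [ 526.5 -226.6  300.7] (np.float64(50.221619844219134), np.float64(245.502633277631))
scene+ [ 493.5 -161.3  280.5] (np.float64(43.35272502818682), np.float64(245.39693806700052))
scene- [ 554.4 -292.8  316.1] (np.float64(55.37456707587181), np.float64(248.07964851254985))
side- [ 543.8 -294.7  292.3] (np.float64(49.926633468860175), np.float64(235.63889814997742))
t 19.775 pos [ 525.4 -227.   305.1] lid deg 50.62 R 249.5 side -0.2 F [-3.  -4.6  1.9] w 12.9
[ 525.38410166 -227.04377403  305.1287891 ]
```

Triangulating the bar gives z ≈ 300.7 and 245.5 mm from the hinge, so the lid is at about 50°. The TCP reads 305, so the bar has crept about 5 mm down within the pads as it turned, still inside the 19 mm nose. From here I'll take the angle from the horizontal travel.

```bash
cat >> h.py <<'E'
def st():
    o=r.observe();p=o['ee_pos'];u=(p-G0)@U;th=np.arccos(1-u/245);s=p[2]-G0[2]-245*np.sin(th)
    print('t',round(o['time'],2),'pos',p.round(1),'th',np.degrees(th).round(2),'slip',s.round(1),'F',o['wrist_force'].round(1),'w',round(o['width'],1),'dq',np.abs(o['dq']).max().round(4));return p,s
def plan3(degs):
    p,s=st()
    for a in degs: print(a,(tgt(a)+[0,0,s]-p).round(1))
E
python3 -c "
from h import *
plan3([50.5,51.5,52.5,53.5,54.5])"
```

```text
t 19.77 pos [ 525.4 -227.   305.1] th 49.75 slip 5.8 F [-3.  -4.6  1.9] w 12.9 dq 0.0172
50.5 [2.4 0.7 2. ]
51.5 [5.6 1.2 4.7]
52.5 [9.  1.8 7.4]
53.5 [12.3  2.4  9.9]
54.5 [15.7  3.  12.5]
```

Request:
{"op": "move_arm", "data": {
  "deltas": [
    {"fingers": 255,"translation": [2.4,0.5,2],"roll": 0},
    {"fingers": 255,"translation": [5.6,1.1,4.7],"roll": 0},
    {"fingers": 255,"translation": [9,1.7,7.4],"roll": 0},
    {"fingers": 255,"translation": [12.3,2.2,9.9],"roll": 0},
    {"fingers": 255,"translation": [15.7,2.8,12.5],"roll": 0}
  ]
}}

```text
time: 20.4
ee_pos: [541.3, -224.3, 318.0]
tcp_rot: [0.002, 0.642, 0.767, -0.002]
wrist_force: [-2.5, -4.7, 2.5]
width: 12.8
```

```bash
python3 -c "
from h import *
plan3([55.3,56.2,57.2,58,58.3])"
```

```text
t 20.4 pos [ 541.3 -224.3  318. ] th 54.54 slip 6.2 F [-2.5 -4.7  2.5] w 12.8 dq 0.0857
55.3 [2.6 0.7 1.9]
56.2 [5.7 1.3 4. ]
57.2 [9.2 1.9 6.4]
58 [12.1  2.4  8.2]
58.3 [13.2  2.6  8.9]
```

Request:
{"op": "move_arm", "data": {
  "deltas": [
    {"fingers": 255,"translation": [2.6,0.5,1.9],"roll": 0},
    {"fingers": 255,"translation": [5.7,1.1,4],"roll": 0},
    {"fingers": 255,"translation": [9.2,1.7,6.4],"roll": 0},
    {"fingers": 255,"translation": [12.1,2.2,8.2],"roll": 0},
    {"fingers": 255,"translation": [13.2,2.4,8.9],"roll": 0}
  ]
}}

```text
time: 21.02
ee_pos: [554.9, -222.0, 327.2]
tcp_rot: [0.002, 0.642, 0.767, -0.002]
wrist_force: [-2.1, -4.9, 2.4]
width: 13.3
```

```bash
python3 -c "
from h import *
for n in ('side','scene'):
  s=snap(n,n+'14')
  u0,v0=(256,162) if n=='side' else (123,105)
  cv2.imwrite(f'pics/{n}14c.png',cv2.resize(s['frame'][v0:v0+110,u0:u0+150,::-1],None,fx=5,fy=5,interpolation=cv2.INTER_CUBIC))
plan3([57.5,56.5,55.3,54.2,53])"
```

```text
t 21.12 pos [ 554.8 -222.   327.1] th 58.38 slip 6.1 F [-1.3 -4.9  3.5] w 12.7 dq 0.0055
57.5 [-3.2 -0.3 -2. ]
56.5 [-6.7 -0.9 -4.3]
55.3 [-10.9  -1.6  -7.2]
54.2 [-14.7  -2.3  -9.9]
53 [-18.8  -3.  -13. ]
```

View pics/side14c.png

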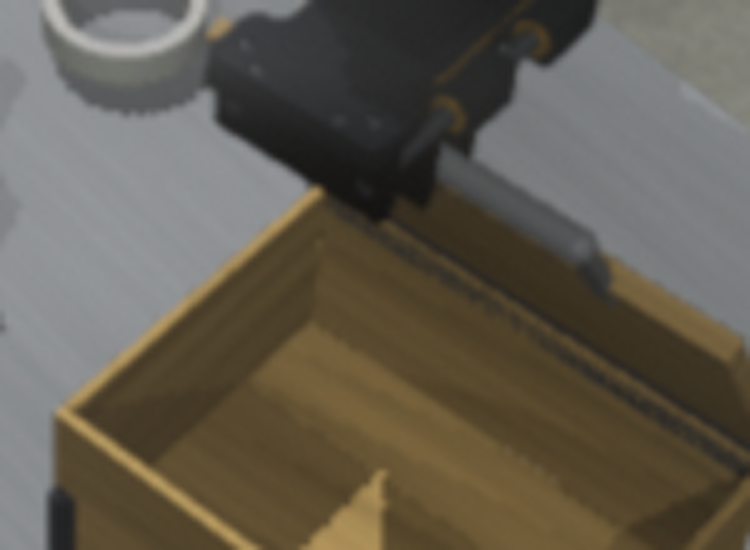

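View pics/scene14c.png

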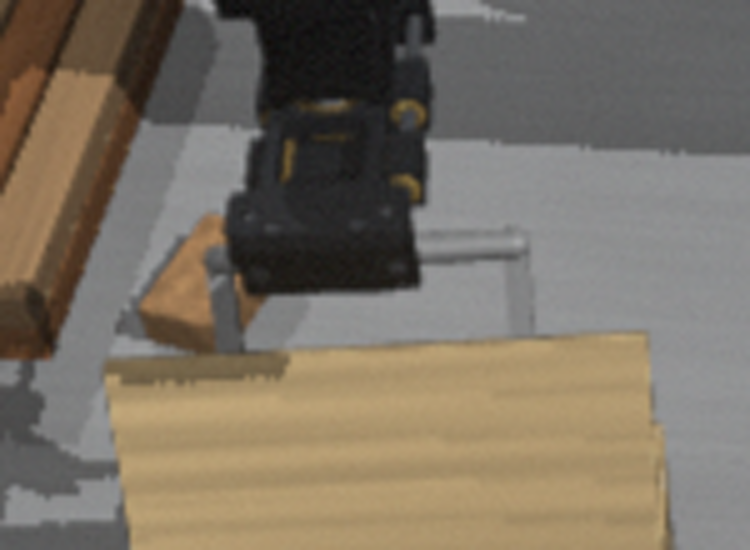

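```bash
python3 - <<'E'
from h import *
S=load('scene14');D=load('side14')
f=lambda x,y:((x+.5)/5-.5+123,(y+.5)/5-.5+105)
g=lambda x,y:((x+.5)/5-.5+256,(y+.5)/5-.5+162)
p=barfrom(S,f(214,258),f(520,244),D,g(455,163),g(585,250)); print('now',p.round(1),ang(p))
E
```

```text
now [ 555.9 -221.5  323.3] (np.float64(58.923992952516286), np.float64(246.6508969172896))
```

Vision gives 58.9° with a shut-lid bias of +0.5°, and kinematics give 58.4°, so the lid is about 4° past balance. I'll ease it back.

Request:
{"op": "move_arm", "data": {
  "deltas": [
    {"fingers": 255,"translation": [-3.2,-0.5,-2],"roll": 0},
    {"fingers": 255,"translation": [-6.7,-1.1,-4.3],"roll": 0},
    {"fingers": 255,"translation": [-10.9,-1.8,-7.2],"roll": 0},
    {"fingers": 255,"translation": [-14.7,-2.5,-9.9],"roll": 0},
    {"fingers": 255,"translation": [-18.8,-3.2,-13],"roll": 0}
  ]
}}

```text
time: 21.75
ee_pos: [536.2, -225.2, 314.1]
tcp_rot: [0.003, 0.642, 0.767, -0.001]
wrist_force: [0.1, -3.1, 2.6]
width: 13.0
```

```bash
python3 -c "
from h import *
plan3([52,51,49.8,48.7,48])"
```

```text
t 21.75 pos [ 536.2 -225.2  314.1] th 53.04 slip 6.0 F [ 0.1 -3.1  2.6] w 13.0 dq 0.1066
52 [-3.5 -0.4 -2.7]
51 [-6.8 -1.  -5.4]
49.8 [-10.7  -1.6  -8.6]
48.7 [-14.2  -2.2 -11.7]
48 [-16.4  -2.6 -13.7]
```

Request:
{"op": "move_arm", "data": {
  "deltas": [
    {"fingers": 255,"translation": [-3.5,-0.6,-2.7],"roll": 0},
    {"fingers": 255,"translation": [-6.8,-1.1,-5.4],"roll": 0},
    {"fingers": 255,"translation": [-10.7,-1.8,-8.6],"roll": 0},
    {"fingers": 255,"translation": [-14.2,-2.4,-11.7],"roll": 0},
    {"fingers": 255,"translation": [-16.4,-2.8,-13.7],"roll": 0}
  ]
}}

```text
time: 22.38
ee_pos: [519.8, -227.9, 299.9]
tcp_rot: [0.003, 0.642, 0.767, -0.001]
wrist_force: [1.4, -3.5, 0.6]
width: 12.9
```

```bash
python3 -c "
from h import *
plan3([47.3,46.8,46.8])"
```

```text
t 22.38 pos [ 519.8 -227.9  299.9] th 48.01 slip 5.5 F [ 1.4 -3.5  0.6] w 12.9 dq 0.0508
47.3 [-2.2 -0.3 -2. ]
46.8 [-3.8 -0.5 -3.5]
46.8 [-3.8 -0.5 -3.5]
```

Request:
{"op": "move_arm", "data": {
  "deltas": [
    {"fingers": 255,"translation": [-2.2,-0.4,-2],"roll": 0},
    {"fingers": 255,"translation": [-3.8,-0.6,-3.5],"roll": 0},
    {"fingers": 255,"translation": [-3.8,-0.6,-3.5],"roll": 0},
    {"fingers": 255,"translation": [-3.8,-0.6,-3.5],"roll": 0},
    {"fingers": 255,"translation": [-3.8,-0.6,-3.5],"roll": 0}
  ]
}}

```text
time: 23.0
ee_pos: [516.2, -228.5, 296.5]
tcp_rot: [0.003, 0.642, 0.767, -0.001]
wrist_force: [2.0, -4.7, 0.3]
width: 13.0
```

```bash
python3 -c "
from h import *
for n in ('side','scene'):
  s=snap(n,n+'15')
  u0,v0=(256,162) if n=='side' else (123,105)
  cv2.imwrite(f'pics/{n}15c.png',cv2.resize(s['frame'][v0:v0+110,u0:u0+150,::-1],None,fx=5,fy=5,interpolation=cv2.INTER_CUBIC))
  if n=='scene':
    cv2.imwrite('pics/s15.png',s['frame'][:,:,::-1])
snap('wrist','w15')
st()"
```

```text
t 23.15 pos [ 516.2 -228.5  296.4] th 46.84 slip 5.4 F [ 2.2 -3.3  0.1] w 12.7 dq 0.0022
```

View pics/side15c.png

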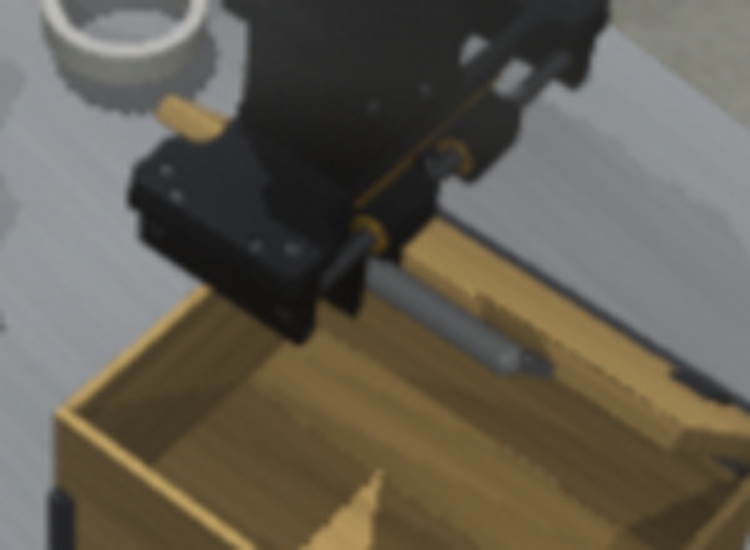

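View pics/scene15c.png

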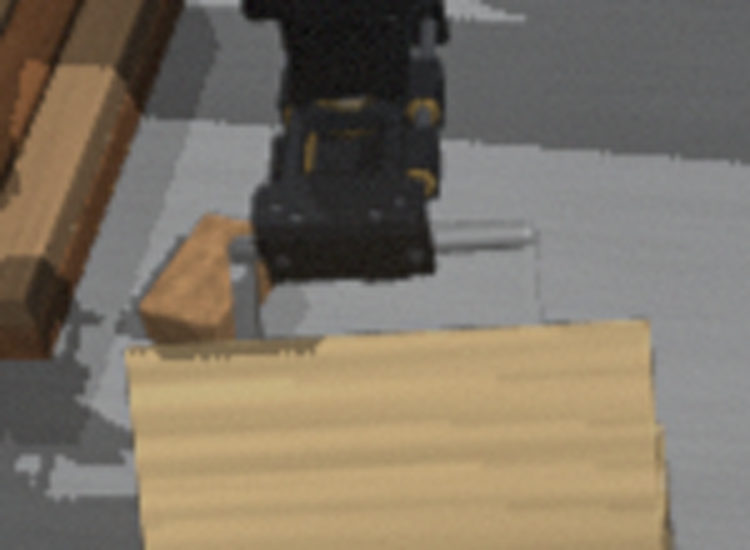

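View pics/s15.png

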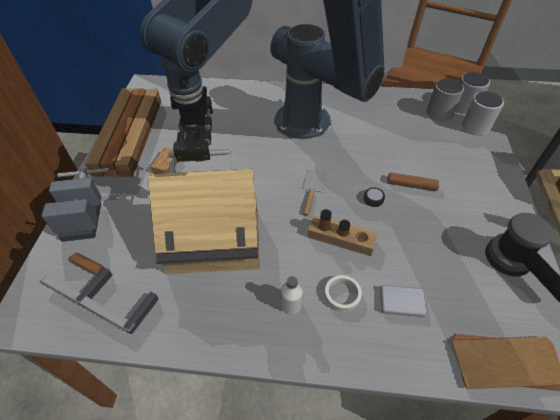

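```bash
python3 - <<'E'
from h import *
S=load('scene15');D=load('side15')
f=lambda x,y:((x+.5)/5-.5+123,(y+.5)/5-.5+105)
g=lambda x,y:((x+.5)/5-.5+256,(y+.5)/5-.5+162)
p=barfrom(S,f(238,248),f(530,235),D,g(380,278),g(508,361)); print('now',p.round(1),ang(p))
E
```

```text
now [ 515.  -228.6  290.8] (np.float64(46.65469654058264), np.float64(245.89831261551637))
```

Request:
{"op": "move_arm", "data": {
  "deltas": [
    {"fingers": 255,"translation": [0,0,0],"roll": 0},
    {"fingers": 255,"translation": [0,0,0],"roll": 0},
    {"fingers": 255,"translation": [0,0,0],"roll": 0},
    {"fingers": 255,"translation": [0,0,0],"roll": 0}
  ]
}}

```text
time: 23.65
ee_pos: [516.3, -228.5, 296.4]
tcp_rot: [0.003, 0.642, 0.767, -0.001]
wrist_force: [1.8, -4.5, -0.2]
width: 13.0
```

```bash
python3 -c "
from h import *
st()"
```

```text
t 23.65 pos [ 516.3 -228.5  296.4] th 46.86 slip 5.4 F [ 1.8 -4.5 -0.2] w 13.0 dq 0.0016
```

Vision gives 46.7° and kinematics give 46.9°, about 7.5° below balance and steady. Handing the job in.

```bash
python3 -c "
from station import r
print(r.sign_off())"
```

```text
the job is handed in; nothing more can be done
None
```

The tall jar is in the first pocket beside the stud and the short jar is in the middle pocket. Both are fully down, released and upright in the last pictures. I then raised the lid by its bar to about 58°, about 4° past balance, eased it back and handed in at about 23.7 s, still gripping it steadily.

- **Final lid angle:** arm travel gives 46.9° and camera triangulation gives 46.7°, so it is about 7.5° below balance. The arm was still and the grip measured 13 mm on the bar.
- **Disagreement:** the bar crept about 5–6 mm towards the fingertips while it turned in the pads. My first angle estimate therefore read about 1° high, so I switched to horizontal travel checked against the cameras. The bar was still well inside the pads.
- **Forces and other items:** the largest force I read was about 14 N, on the lift. I saw no bystander items moved in the last scene picture.

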